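# Cover the vacuum chamber and hold its throttle lever half open

## Task

Set the pale acrylic lid with the black knob down on the vacuum chamber so that its step drops inside the rim and it sits seated, centred and level; do not drop it on. Let go of the lid, and only then press the black ball of the spring-return valve lever down to half way, its red pointer in the green part of the quadrant and never down in the red, so that the air is drawn slowly out of the wood blanks. Finish while still holding the lever there, and leave everything else on the bench where it is.

Things in the scene. Friction and masses are not known exactly. Their poses are not given: they have to be found in the camera images.
- lid_knob (a point): Centre of the black knob (upright cylinder, 34 mm diameter, 32 mm tall) on the pale, see-through acrylic chamber lid, which lies flat on the bench left or right of the vacuum station; grasp it here from above. On the lid's axis, 28 mm above the top of the lid's disc; the knob's top is 15 mm higher. z is the lid's axis, up. The lid weighs about 0.4 kg.
- lid_face (a point): Centre of the face that rests on the gasket, 40 mm below the knob's centre: the underside of the lid's acrylic disc (170 mm diameter, 12 mm thick). Under it a step, 134 mm in diameter and 8 mm deep, its bottom edge bevelled 3 mm, drops inside the chamber's mouth. With the lid seated this point is at the chamber mouth's point.
- chamber_rim (a point): Centre of the open mouth of the stainless vacuum chamber, at the top of its grey gasket, 132 mm above the bench. Mouth 142 mm in diameter inside (4 mm to spare round the lid's step), gasket and rim about 160 mm outside. With the lid seated its knob centre is 40 mm above this point. Fixed on the station; axes as the station's.
- station: Vacuum station: plywood board 360 x 400 x 18 mm, fixed to the bench at varying places and yaw (under 0.25 rad). Origin on the bench, x away from the robot, y left. Chamber axis at x -20, y +80 mm; lever valve at x 20, y -130; gauge between them, up to 165 mm high; yellow cordless pump along the far side, near face at x 90, up to 183 mm high, all measured from the bench.
- valve_knob (a point): Centre of the black ball (34 mm diameter) on the end of the valve's lever; it moves with the lever. At rest it is 161 mm above the bench, 53 mm above the pivot and 113 mm from it in the station's -x. Half way down (0.25 rad) it has come down 30 mm and moved 10 mm in -x. At the bottom stop (0.5 rad) it is 61 mm below its rest height. Press it from above.
- valve_pivot (a point): Centre of the lever's pivot, a horizontal pin along the station's y, 108 mm above the bench, at x 20, y -130 mm of the station. The lever reaches from here towards the robot (the station's -x), 125 mm to the ball's centre, and rises 0.44 rad above level at rest. A quadrant plate on its right side has white, green, white and red parts from top to bottom.
- valve_lever (a joint): Angle of the spring-return valve lever in rad: 0 up at rest (shut), grows as the ball is pressed down, 0.5 at the bottom stop. The red pointer is in the green part of the quadrant from 0.18 to 0.32 (half way is 0.25) and in the red part from 0.40. The spring pushes the ball up with about 4 N at rest, 8 N half way, 11 N at the bottom; let go, it springs back up.
- round_blank: Round striped wood blank, 164 mm diameter, 30 mm thick, lying on the other side of the station from the lid; origin at the centre of its underside. Leave alone.
- mallet: Wooden mallet lying flat, head 70 x 130 x 60 mm, handle towards its own -x; origin under the head. Leave alone.
- glue_bottle: Yellow glue bottle, 60 mm diameter, 170 mm tall; origin at the centre of its underside. Leave alone.
- tape_measure: Yellow and black tape measure, 72 x 42 x 60 mm; origin at the centre of its underside. Leave alone.
- try_square: Try square lying flat, dark wooden stock 130 mm along its y, steel blade 200 mm along its x, 20 mm high; origin on the bench 40 mm behind the stock (in its -x). Leave alone.
- sanding_block: Cork sanding block, 70 x 110 x 38 mm; origin at the centre of its underside. Leave alone.
- bar_clamp: Bar clamp lying flat along its x, 340 x 100 mm, 28 mm high, orange handle; origin under the bar, 20 mm from its handle end. Leave alone.

How it is judged:
On the way, in this order (a step that is already met when the one before it is completed fails the run):
1. the lid sits seated, centred and level on the chamber and has been let go (horizontal distance between lid_knob and chamber_rim below 0.007 m and z of lid_knob in the frame of chamber_rim between 0.037 and 0.0425 m and angle between lid_knob's own z axis and vertical below 0.025 rad and contact force between the fingers and lid below 0.2 N), for 0.3 s.
2. with the lid seated, the lever is held in the green part (horizontal distance between lid_knob and chamber_rim below 0.007 m and z of lid_knob in the frame of chamber_rim between 0.037 and 0.0425 m and angle between lid_knob's own z axis and vertical below 0.025 rad and value of joint valve_lever between 0.18 and 0.32 rad and contact force between any of the fingers, the arm and valve_lever above 2 N), for 0.5 s.
At the end, for the whole second after the job is handed in: The lid is seated (knob centre within 7 mm of the chamber's axis and 37 to 42.5 mm above the gasket's top, tilt under 0.025 rad) and not touched by the fingers, and the robot holds the valve lever still between 0.18 and 0.32 rad, pushing on it with more than 2 N (all of step 2 and contact force between the fingers and lid below 0.2 N and velocity of joint valve_lever between -0.15 and 0.15 rad/s); the arm keeps its last pose, push and grip.
It fails at once if the lever is pressed into the red part (value of joint valve_lever above 0.4 rad).
It fails at once if the valve is opened while the lid is not seated on the chamber (value of joint valve_lever above 0.15 rad and not (horizontal distance between lid_knob and chamber_rim below 0.007 m and z of lid_knob in the frame of chamber_rim between 0.037 and 0.0425 m and angle between lid_knob's own z axis and vertical below 0.025 rad)).
It fails at once if the lid is let go of well above the chamber (more than 20 mm above its seat) (contact force between anything else and lid below 0.05 N and z of lid_knob in the frame of chamber_rim above 0.06 m).
It fails at once if something else on the bench is moved more than 30 mm (distance of any of round_blank, mallet, glue_bottle, tape_measure, try_square, sanding_block, bar_clamp from where it was at the start of the episode above 0.03 m).
It also fails if it takes over 64 s, if anything falls off the work surface, if the arm or the gripper's body presses on something with over 40 N, if the wrist force passes 120 N, or if a joint passes its speed limit or range.

## Robot

A 6-joint arm with a two-finger parallel gripper is mounted at the origin on the work surface. World frame = base frame: x ahead of the robot, y to its left, z up, the work surface at z = 0. Lengths are in m, angles in rad, forces in N, time in s.
With the tool pointing down it reaches from about 0.35 to 0.85 m from the base axis. Payload 8.1 kg.
Tool frame: the origin (TCP) lies where the fingers leave the gripper's body, on its centre line; the fingertips stand 84 mm ahead of it and the grasp point (between the pads) lies 65 mm ahead of it; z points along the fingers, y is the line along which they close (so a half turn about z gives the same grasp; the last joint's range is limited). The gripper opens to 93 mm and grips with 3 to 60 N. Pads are 15 mm wide; open, the fingers measure 128 mm over their backs; the gripper's body (75 mm by 188 mm) begins 65 mm behind the grasp point.
Start: joints at [1.045, 0.13, 1.488, -0, 1.523, -0.085], TCP at [0.256, 0.543, 0.303] pointing down, gripper open.
Joint ranges: [-2.96, 2.96], [-0.89, 2.26], [0.02, 2.5], [-1.34, 4.48], [0, 2.73], [-2.66, 2.66]. Speed limits (rad/s): [2.39, 2.39, 2.79, 3.14, 3.14, 3.14].

## Interface

Orientations are given as [roll, pitch, yaw] about the fixed x, y, z axes, in that order (R = Rz(yaw) Ry(pitch) Rx(roll)).
In Python, from station import * gives the robot as it stands.
- The arm moves only by the tool drive_tool, never from a script. Its argument "moves" is a list that holds one entry, the list of rows, each a list of 4 numbers: the shift along the world's x, y, z in m, then the turn about the world's z in degrees. A call has 1 to 20 rows; each row is the pose to reach, as a shift and turn from the pose commanded when the call began; what a row does not reach only later rows make up. A row lasts 1/10 s, in which the tool goes at most 50 mm and 8.59 degrees, less where a joint would pass 70% of its speed; a pose out of reach is approached as far as the arm can. A call with a gripper value outside its range is refused whole. "grip" is the opening, from -1 (shut) to 1 (fully open), so that 0 is half open, set as the call begins (left out, the last holds). The fingers move at their own pace and stop on an object; "force" is the grip in N (left out, the last holds). Time passes only in rows, so rows that repeat a pose let the fingers close. It gives the time, the measured TCP pose, the force, the opening and the grip force at its end, in the units of the state.
- sense(): the state, without advancing time (a new reading comes with each control period).
- camera(name): name is "scene" or "side" or "wrist"; returns the picture (384x512x3 uint8, red, green, blue); there is no depth.
- calibration(name): a dict with "K" (3x3 intrinsics, pixels), "pose" (4x4, takes a point from camera to world coordinates). Camera axes: x right, y down, z forward; pixel columns grow to the right and rows downward; lengths in m; the calibration is good to about 2 mm. A picture is of the moment at which its call begins: read the wrist's pose just before it. calibration takes no time and is no camera call; for the wrist camera it gives the pose at the moment of the call.
- finish_job(): hands the job in; it is judged then, once.
The state is a dict: "time_s": time; "q": joint angles; "qd": joint speeds; "tau": joint torques, N m; "eef_pos": TCP position; "eef_rot": TCP orientation; "wrist_force": force on the tool from outside, world axes, zero at the start; "wrist_torque": the same for the moment, N m; "opening": opening from 0.0 (shut) to 1.0 (fully open); "grasp_force": force on a finger pad.
Only numpy, scipy, OpenCV 4.12 (cv2) and the standard library are available. Lean on these libraries where they do the work, as an engineer would, in place of code of your own. Each camera call takes 0.05 s, during which the arm holds its last target. There are 200 camera calls.

## Working session

There is one attempt and no reset: what is moved stays moved. The work goes in short steps, Python scripts to look and compute and a tool call to move; the robot and the scene stay as the last step left them, time stands still between calls to the robot, and variables do not carry over. Pictures are saved under pics/ and viewed, at most 11 in all, crops included, and the job is handed in when it is done.

Besides the shell and the picture viewer there is one more tool, called by a JSON object that holds its "name" and its "arguments", one argument or row to a line. drive_tool: Moves the arm, as the interface text tells. Its arguments: {"type":"object","properties":{"moves":{"type":"array"},"grip":{"type":"number"},"force":{"type":"number"}},"required":["moves"]}

```bash
ls; mkdir -p pics
cat > h.py <<'E'
from station import *
import numpy as np, cv2
def save(n,im): cv2.imwrite('pics/'+n+'.png', im[...,::-1])
def ray(c,u,v):
    K,P=np.array(c["K"]),np.array(c["pose"])
    d=P[:3,:3]@np.linalg.inv(K)@[u,v,1]; return P[:3,3],d/np.linalg.norm(d)
def onplane(c,u,v,z):
    o,d=ray(c,u,v); return o+d*(z-o[2])/d[2]
def tri(rs):
    A=sum(np.eye(3)-np.outer(d,d) for o,d in rs); b=sum((np.eye(3)-np.outer(d,d))@o for o,d in rs)
    return np.linalg.solve(A,b)
def proj(c,p):
    K,P=np.array(c["K"]),np.array(c["pose"]); q=K@(P[:3,:3].T@(np.array(p)-P[:3,3])); return q[:2]/q[2]
E
python3 - <<'E'
from h import *
np.set_printoptions(precision=3,suppress=True)
for n in("scene","side","wrist"):
    c=calibration(n); print(n,np.array(c["K"])[0,0],np.array(c["pose"])[:3,3],np.array(c["pose"])[:3,2])
a,b=camera("scene"),camera("side"); save("scene0",a);save("side0",b)
E
```

```text
pics
scene 440.5386936984264 [1.014 0.921 1.278] [-0.318 -0.616 -0.721]
side 464.4240638944403 [-0.291  0.808  1.587] [ 0.426 -0.477 -0.769]
wrist 331.16401394405483 [0.189 0.574 0.384] [ 0.242 -0.116 -0.963]
```

View pics/scene0.png

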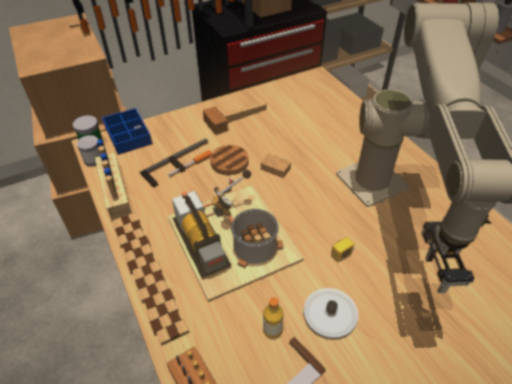

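View pics/side0.png

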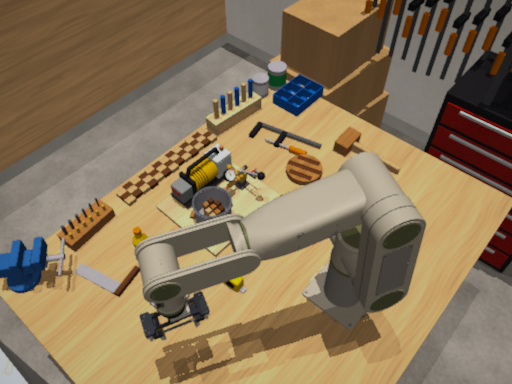

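The scene view shows the lid at about (331,313) with its knob at (331,308), the chamber mouth at about (256,228) and the lever near (232,190). In the side view the chamber is at (212,204), the ball is at about (261,176), and the arm hides the lid. Next I'll get rough positions.

Run:
```python
from h import *
np.set_printoptions(precision=3,suppress=True)
s,d,w=[calibration(n) for n in("scene","side","wrist")]
print("lid",onplane(s,331,313,.02),"knob",onplane(s,331,307,.048),"rim",onplane(s,255,223,.132),onplane(d,212,200,.132))
print("tri rim",tri([ray(s,255,223),ray(d,212,200)]))
print("bottle",onplane(s,274,328,0.0),"tape",onplane(s,343,248,.03))
P=np.array(w["pose"]);print(sense()["eef_pos"],sense()["eef_rot"]);print(P)
a,b,e=camera("scene"),camera("side"),camera("wrist")
f=lambda im,x0,x1,y0,y1:cv2.resize(im[y0:y1,x0:x1],(400,300),interpolation=cv2.INTER_CUBIC)
m=np.vstack([np.hstack([f(a,170,310,150,255),f(b,160,300,130,235)]),np.hstack([f(a,270,390,250,340),cv2.resize(e,(400,300))])])
save("m1",m)
```

```text
lid [0.495 0.424 0.02 ] knob [0.495 0.418 0.048] rim [0.578 0.072 0.132] [0.587 0.076 0.132]
tri rim [0.581 0.08  0.141]
bottle [0.672 0.376 0.   ] tape [0.321 0.241 0.03 ]
[0.256 0.542 0.302] [-3.14  -0.     2.701]
[[ 0.428  0.871  0.242  0.189]
 [ 0.904 -0.412 -0.115  0.574]
 [-0.001  0.268 -0.963  0.384]
 [ 0.     0.     0.     1.   ]]
```

View pics/m1.png

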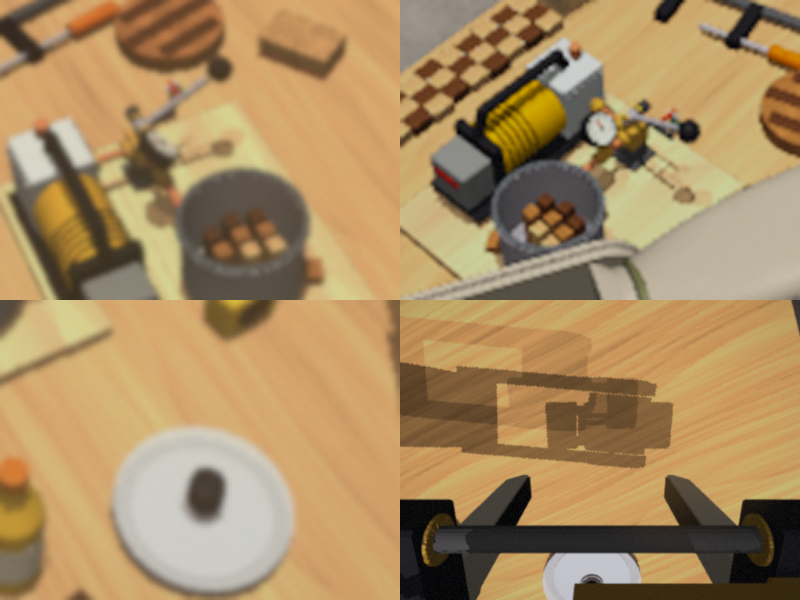

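The ball is at about (247,174) in the scene view and (261,175.5) in the side view. The lid is unobstructed from above, and the glue bottle is about 0.18 m from it. I'll move above the lid.

{"name": "drive_tool", "arguments": {
  "moves": [
    [[0.03,-0.015,0,0],[0.06,-0.03,0,0],[0.09,-0.045,0,0],[0.12,-0.06,0,0],[0.15,-0.075,0,0],[0.18,-0.09,0,0],[0.21,-0.105,0,0],[0.24,-0.12,0,0],[0.24,-0.12,0,0],[0.24,-0.12,0,0]]
  ],
  "grip": 1
}}

```text
time_s: 1.25
eef_pos: [0.4963, 0.4222, 0.3022]
eef_rot: [-3.141, -0.001, 2.699]
wrist_force: [-0.6, 1.4, -0.8]
opening: 0.998
grasp_force: 0.0
```

Run:
```python
from h import *
np.set_printoptions(precision=3,suppress=True)
s,d=[calibration(n) for n in("scene","side")]
print("ball",tri([ray(s,246.7,174.2),ray(d,260.8,175.5)]),onplane(s,246.7,174.2,.161),onplane(d,260.8,175.5,.161))
w=calibration("wrist");e=camera("wrist");np.savez("w1",e=e,K=w["K"],pose=w["pose"])
b=camera("side")
print(sense()["time_s"],sense()["eef_pos"])
print(proj(w,[.495,.42,.048]))
save("m2",np.hstack([cv2.resize(e,(400,300)),cv2.resize(b,(400,300))]))
```

```text
ball [ 0.508 -0.128  0.16 ] [ 0.508 -0.126  0.161] [ 0.508 -0.129  0.161]
1.35 [0.495 0.423 0.303]
[250.361 170.757]
```

View pics/m2.png

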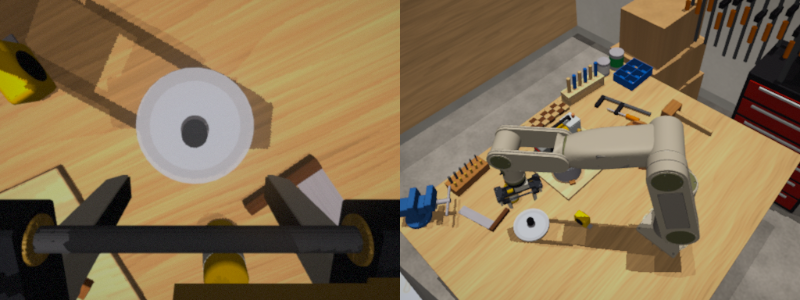

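The wrist view shows the lid's disc centred at about (250,160) with the knob at (249,168). It is also clear in the side view at about (168,285). I'll segment it in all three views.

Run:
```python
from h import *
np.set_printoptions(precision=4,suppress=True)
cal={n:calibration(n) for n in("scene","side","wrist")}
im={n:camera(n) for n in cal}
g=dict(scene=(331,313),side=(168,285),wrist=(250,160))
R={"disc":[],"knob":[]}
for n in cal:
    I=im[n].astype(int);hsv=cv2.cvtColor(im[n],cv2.COLOR_RGB2HSV)
    m=((hsv[...,1]<45)&(hsv[...,2]>120)).astype(np.uint8)
    cs,_=cv2.findContours(m,cv2.RETR_EXTERNAL,cv2.CHAIN_APPROX_NONE)
    c=[c for c in cs if cv2.pointPolygonTest(c,g[n],False)>=0]
    if not c: print(n,"no",hsv[g[n][1],g[n][0]]);continue
    c=max(c,key=cv2.contourArea);el=cv2.fitEllipse(cv2.convexHull(c))
    k=np.zeros_like(m);cv2.drawContours(k,[c],-1,1,-1)
    kn=(k>0)&(I.sum(2)<270);ys,xs=np.nonzero(kn)
    print(n,"ellipse",np.round(el[0],1),np.round(el[1],1),"knob",xs.mean().round(1),ys.mean().round(1),xs.min(),xs.max(),ys.min(),ys.max(),"xy@.02",onplane(cal[n],*el[0],.016)[:2],"knob@.048",onplane(cal[n],xs.mean(),ys.mean(),.048)[:2])
    R["disc"].append(ray(cal[n],*el[0]));R["knob"].append(ray(cal[n],xs.mean(),ys.mean()))
for k in R: print(k,tri(R[k]))
print(sense()["eef_pos"],sense()["time_s"])
```

```text
scene ellipse [330.6 312.8] [48.1 54.9] knob 331.3 307.9 326 336 301 315 xy@.02 [0.4942 0.4213] knob@.048 [0.4961 0.4212]
side ellipse [167.6 287.4] [40.5 47.2] knob 167.0 284.1 162 172 278 290 xy@.02 [0.4921 0.4187] knob@.048 [0.4879 0.4193]
wrist ellipse [248.5 161.5] [148.  150.5] knob 248.0 169.6 232 264 150 189 xy@.02 [0.4896 0.4205] knob@.048 [0.4918 0.4193]
disc [0.492  0.4194 0.0129]
knob [0.4927 0.4178 0.0396]
[0.495  0.4234 0.3029] 1.5
```

The disc and knob agree across the views: knob xy is (0.492, 0.4195) and its triangulated z is about 0.04, against 0.048 from the text. I'll descend and grip.

{"name": "drive_tool", "arguments": {
  "moves": [
    [[-0.003,-0.004,-0.03,0],[-0.003,-0.004,-0.06,0],[-0.003,-0.004,-0.09,0],[-0.003,-0.004,-0.12,0],[-0.003,-0.004,-0.145,0],[-0.003,-0.004,-0.165,0],[-0.003,-0.004,-0.18,0],[-0.003,-0.004,-0.19,0],[-0.003,-0.004,-0.19,0],[-0.003,-0.004,-0.19,0]]
  ]
}}

```text
time_s: 2.5
eef_pos: [0.4933, 0.4191, 0.1136]
eef_rot: [3.141, 0.001, 2.701]
wrist_force: [0.6, 0.2, 0.9]
opening: 1.0
grasp_force: 0.0
```

{"name": "drive_tool", "arguments": {
  "moves": [
    [[0,0,0,0],[0,0,0,0],[0,0,0,0],[0,0,0,0],[0,0,0,0],[0,0,0,0],[0,0,0,0],[0,0,0,0]]
  ],
  "grip": -1,
  "force": 35
}}

```text
time_s: 3.3
eef_pos: [0.493, 0.4187, 0.1127]
eef_rot: [-3.142, -0.0, 2.701]
wrist_force: [-0.5, -1.9, -1.8]
opening: 0.361
grasp_force: 18.4
```

The opening is 33.6 mm, so it has the knob. I'll lift.

{"name": "drive_tool", "arguments": {
  "moves": [
    [[0,0,0,0],[0,0,0.005,0],[0,0,0.015,0],[0,0,0.03,0],[0,0,0.05,0],[0,0,0.075,0],[0,0,0.1,0],[0,0,0.125,0],[0,0,0.15,0],[0,0,0.175,0],[0,0,0.195,0],[0,0,0.21,0],[0,0,0.22,0],[0,0,0.22,0],[0,0,0.22,0]]
  ]
}}

```text
time_s: 4.8
eef_pos: [0.4928, 0.4185, 0.332]
eef_rot: [-3.141, -0.0, 2.701]
wrist_force: [-0.8, 0.1, -4.2]
opening: 0.362
grasp_force: 35.0
```

Run:
```python
from h import *
np.set_printoptions(precision=4,suppress=True)
cal={n:calibration(n) for n in("scene","side","wrist")}
im={n:camera(n) for n in cal}
print(sense())
f=lambda I,x0,x1,y0,y1:cv2.resize(I[y0:y1,x0:x1],(400,300),interpolation=cv2.INTER_CUBIC)
save("m3",np.vstack([np.hstack([f(im["scene"],215,295,195,255),f(im["side"],172,252,165,225)]),np.hstack([cv2.resize(im["wrist"],(400,300)),cv2.resize(im["side"],(400,300))])]))
```

```text
{'time_s': 4.95, 'q': array([ 0.6248,  0.248 ,  1.3047, -0.    ,  1.5916, -0.5052]), 'qd': array([ 0.0008, -0.0009, -0.0047,  0.0016,  0.0007,  0.0011]), 'tau': array([  0.0078, -65.5085, -52.2342,   0.0616,   0.059 ,   0.    ]), 'eef_pos': array([0.4926, 0.4184, 0.331 ]), 'eef_rot': array([-3.1393, -0.0013,  2.7008]), 'wrist_force': array([-0.4834,  0.7324, -3.9536]), 'wrist_torque': array([0.0164, 0.0285, 0.0156]), 'grasp_force': 34.99898314476013, 'opening': 0.3574489314490171}
```

View pics/m3.png

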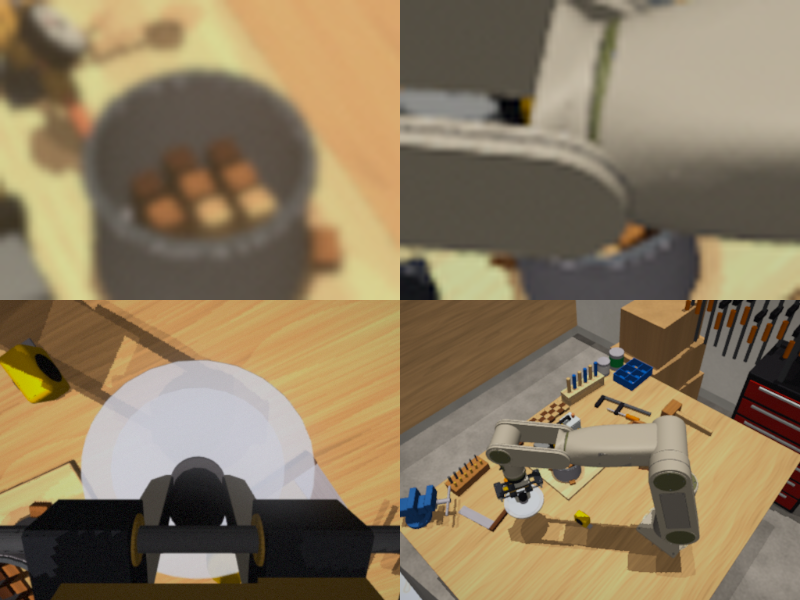

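The lid is held level, with the bench faintly visible through it. The rim is clear in the scene view: outer edge from x≈232 to 278, back edge at y≈209. I'll fit the rim's upper arc in the two unobstructed views taken earlier.

Run:
```python
from h import *
from scipy.optimize import least_squares
np.set_printoptions(precision=4,suppress=True)
S=cv2.imread("pics/scene0.png");D=cv2.imread("pics/side0.png")
out={}
for n,I,g in(("scene",S,(255,226)),("side",D,(212,203))):
    hsv=cv2.cvtColor(I,cv2.COLOR_BGR2HSV)
    c=calibration(n); gray=cv2.GaussianBlur(I,(3,3),0)
    # radial search from outside towards the centre: first low-saturation pixel
    sat=cv2.GaussianBlur(hsv[...,1],(3,3),0).astype(float); pts=[]
    q=onplane(c,*g,.132)
    for a in np.radians(np.arange(0,360,6)):
        r=np.arange(.110,.055,-.001)
        P=[proj(c,q+[t*np.cos(a),t*np.sin(a),0]) for t in r]
        if n=="scene" and False: continue
        s=np.array([sat[int(round(p[1])),int(round(p[0]))] for p in P])
        k=np.argmax((s[:-1]>=75)&(s[1:]<75))
        if k>0 and P[k][1]<g[1]+1: pts.append((P[k]+P[k+1])/2)
    pts=np.array(pts)
    for z in(.122,.132,.142):
        X=np.array([onplane(c,*p,z)[:2] for p in pts])
        f=least_squares(lambda v:np.hypot(*(X-v[:2]).T)-v[2],[*q[:2],.08],loss="soft_l1",f_scale=.002)
        f2=least_squares(lambda v:np.hypot(*(X-v[:2]).T)-.080,q[:2],loss="soft_l1",f_scale=.002)
        print(n,z,len(pts),f.x,"R80:",f2.x,np.median(abs(f2.fun)))
    out[n]=pts;print(np.round(pts[::3]).astype(int).tolist())
    V=cv2.resize(I[g[1]-40:g[1]+40,g[0]-50:g[0]+50],(400,320),interpolation=cv2.INTER_CUBIC)
    for p in pts: cv2.circle(V,(int((p[0]-g[0]+50.5)*4),int((p[1]-g[1]+40.5)*4)),2,(0,0,255),-1)
    out[n+"V"]=V
cv2.imwrite("pics/m4.png",np.hstack([out["sceneV"],out["sideV"]]))
```

```text
scene 0.122 31 [0.5811 0.073  0.0771] R80: [0.5831 0.0761] 0.0011646452628733955
scene 0.132 31 [0.5849 0.0803 0.0764] R80: [0.5873 0.0841] 0.001426303358992978
scene 0.142 31 [0.5886 0.0877 0.0758] R80: [0.5915 0.0922] 0.0016653126394991918
[[278, 227], [276, 221], [273, 217], [269, 212], [263, 210], [256, 209], [249, 209], [242, 211], [237, 215], [234, 220], [231, 225]]
side 0.122 16 [0.5938 0.0725 0.0792] R80: [0.5933 0.0734] 0.0018598252802744797
side 0.132 16 [0.5878 0.0775 0.0787] R80: [0.587  0.0791] 0.0019170143798529493
side 0.142 16 [0.5817 0.0825 0.0781] R80: [0.5806 0.0847] 0.0019724288053627054
[[232, 198], [230, 193], [225, 190], [218, 185], [204, 187], [198, 191]]
```

View pics/m4.png

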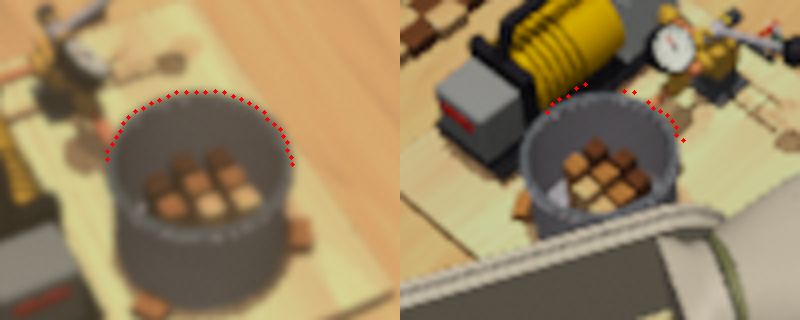

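The two views agree at z = 0.132: the rim is at (0.586, 0.079), after correcting the small bias seen on the lid. The ball-to-chamber distance is 0.221 m against an expected 0.222, which gives a station yaw of about -0.03. I'll carry the lid over.

{"name": "drive_tool", "arguments": {
  "moves": [
    [[0.003,-0.01,0,0],[0.008,-0.03,0,0],[0.015,-0.055,0,0],[0.022,-0.08,0,0],[0.03,-0.11,0,0],[0.038,-0.14,0,0],[0.047,-0.17,0,0],[0.055,-0.2,0,0],[0.063,-0.23,0,0],[0.071,-0.26,0,0],[0.079,-0.29,0,0],[0.087,-0.315,0,0],[0.091,-0.332,0,0],[0.093,-0.34,0,0],[0.093,-0.34,0,0],[0.093,-0.34,0,0],[0.093,-0.34,-0.02,0],[0.093,-0.34,-0.04,0],[0.093,-0.34,-0.055,0],[0.093,-0.34,-0.055,0]]
  ]
}}

```text
time_s: 6.95
eef_pos: [0.5844, 0.0796, 0.2747]
eef_rot: [-3.139, -0.005, 2.702]
wrist_force: [-0.2, -0.6, -4.2]
opening: 0.365
grasp_force: 35.0
```

Run:
```python
from h import *
np.set_printoptions(precision=4,suppress=True)
cal={n:calibration(n) for n in("scene","side","wrist")}
im={n:camera(n) for n in cal}
s=sense();print(s["time_s"],s["eef_pos"],s["eef_rot"],s["wrist_force"])
np.savez("hover",**im)
f=lambda I,x0,x1,y0,y1:cv2.resize(I[y0:y1,x0:x1],(400,300),interpolation=cv2.INTER_CUBIC)
save("m5",np.vstack([np.hstack([f(im["scene"],205,305,180,255),f(im["side"],162,262,150,225)]),np.hstack([cv2.resize(im["wrist"],(400,300)),cv2.resize(im["side"],(400,300))])]))
```

```text
7.1 [0.5863 0.0791 0.2787] [3.141  0.001  2.7014] [-0.0801  0.3432 -3.6252]
```

View pics/m5.png

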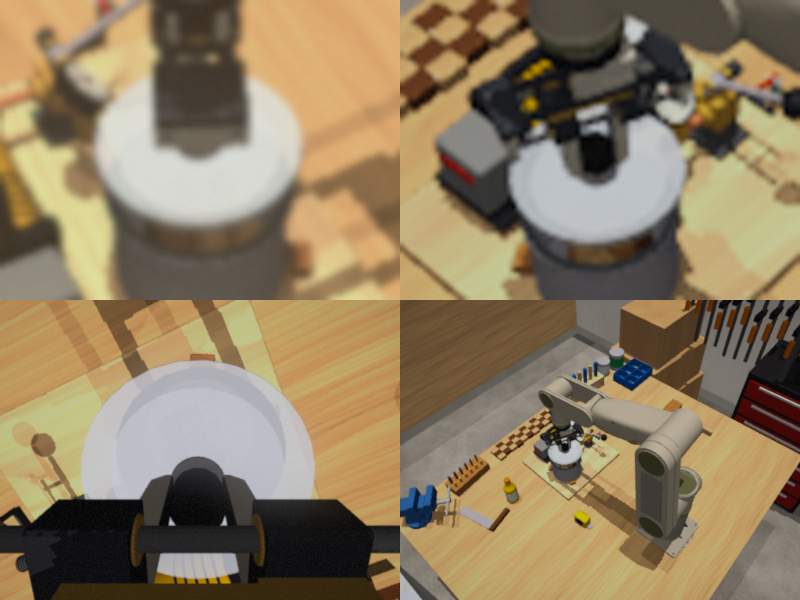

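Through the see-through lid, the wrist view shows the grey rim (x≈117 to 287 in the half picture) inside the disc outline (82 to 315), roughly concentric. I'll fit both arcs in this picture to get their relative offset.

Run:
```python
from h import *
from scipy.optimize import least_squares
np.set_printoptions(precision=4,suppress=True)
I=np.load("hover.npz")["wrist"];c=calibration("wrist");s=sense()["eef_pos"]
hsv=cv2.cvtColor(I,cv2.COLOR_RGB2HSV);G=cv2.GaussianBlur(I,(3,3),0).astype(float)
def fit(z,R,lo,hi,ch):
    pts=[]
    for a in np.radians(np.arange(0,360,5)):
        r=np.arange(lo,hi,.0005)
        P=np.array([proj(c,[s[0]+t*np.cos(a),s[1]+t*np.sin(a),z]) for t in r])
        if P[:,1].max()>250 or P[:,1].min()<2 or P[:,0].min()<2 or P[:,0].max()>509: continue
        v=cv2.remap(ch.astype(np.float32),P[:,0].astype(np.float32)[None],P[:,1].astype(np.float32)[None],cv2.INTER_LINEAR)[0]
        g=np.abs(v[6:]-v[:-6]); k=g.argmax()+3
        pts.append([s[0]+r[k]*np.cos(a),s[1]+r[k]*np.sin(a)])
    X=np.array(pts)
    f=least_squares(lambda v:np.hypot(*(X-v[:2]).T)-v[2],[*s[:2],R],loss="soft_l1",f_scale=.001)
    print(z,len(X),f.x,"med",np.median(abs(f.fun)),"d from tcp",f.x[:2]-s[:2]); 
fit(s[2]-.0647-.028,.085,.070,.100,G[...,2])
fit(.132,.080,.068,.092,G.sum(2))
fit(.132,.080,.072,.088,G[...,0])
row=150
print(G[150,100:420:4].astype(int).sum(1))
```

```text
0.186029829314201 39 [0.5874 0.0787 0.0847] med 0.00017006337287768514 d from tcp [ 0.0011 -0.0004]
0.132 45 [0.5803 0.0849 0.0788] med 0.0018475378035824053 d from tcp [-0.006   0.0058]
0.132 47 [0.5858 0.0825 0.0788] med 0.0003288085484126485 d from tcp [-0.0005  0.0034]
[526 527 532 528 531 537 589 591 584 585 584 583 585 584 565 533 537 575
 581 582 579 579 581 586 585 585 585 584 579 577 578 580 575 586 582 584
 580 580 581 581 584 587 588 585 584 585 588 588 588 587 585 587 588 583
 586 584 579 577 577 575 547 535 538 536 550 593 594 590 581 574 574 526
 444 443 439 448 444 440 439 433]
```

The third fit is clean, with a 0.3 mm residual. The rim lies about (-1.6, +3.8) mm from the disc's axis. I'll shift by that, lower to about 10 mm above the rim and measure again.

{"name": "drive_tool", "arguments": {
  "moves": [
    [[-0.001,0.003,-0.005,0],[-0.001,0.003,-0.015,0],[-0.001,0.003,-0.022,0],[-0.001,0.003,-0.024,0],[-0.001,0.003,-0.024,0],[-0.001,0.003,-0.024,0],[-0.001,0.003,-0.024,0]]
  ]
}}

```text
time_s: 7.8
eef_pos: [0.5852, 0.0816, 0.2542]
eef_rot: [3.141, 0.001, 2.701]
wrist_force: [-0.7, 0.3, -4.9]
opening: 0.358
grasp_force: 35.0
```

```bash
cat > fit.py <<'E'
from h import *
from scipy.optimize import least_squares
np.set_printoptions(precision=4,suppress=True)
c=calibration("wrist");s=sense()["eef_pos"];I=camera("wrist")
G=cv2.GaussianBlur(I,(3,3),0).astype(float)
def fit(z,R,lo,hi,ch):
    X=[]
    for a in np.radians(np.arange(0,360,5)):
        r=np.arange(lo,hi,.0005)
        P=np.array([proj(c,[s[0]+t*np.cos(a),s[1]+t*np.sin(a),z]) for t in r]).astype(np.float32)
        if P[:,1].max()>250 or P[:,1].min()<2 or P[:,0].min()<2 or P[:,0].max()>509: continue
        v=cv2.remap(ch.astype(np.float32),P[None,:,0].copy(),P[None,:,1].copy(),cv2.INTER_LINEAR)[0]
        k=np.abs(v[6:]-v[:-6]).argmax()+3
        X.append([s[0]+r[k]*np.cos(a),s[1]+r[k]*np.sin(a)])
    X=np.array(X)
    f=least_squares(lambda v:np.hypot(*(X-v[:2]).T)-v[2],[*s[:2],R],loss="soft_l1",f_scale=.0005)
    print(z,len(X),f.x,"med",np.median(abs(f.fun))); return f.x[:2]
d=fit(s[2]-.0647-.028,.085,.075,.095,G[...,2])
for ch in(0,1): print("rim-disc",fit(.132,.080,.072,.088,G[...,ch])-d)
print(sense()["time_s"],s,sense()["eef_rot"],sense()["wrist_force"])
E
python3 fit.py
```

```text
0.16146194826479268 39 [0.5864 0.0812 0.0847] med 0.00014425386813189667
0.132 43 [0.5842 0.0831 0.0782] med 0.0004623355325196893
rim-disc [-0.0022  0.002 ]
0.132 43 [0.5796 0.0851 0.0781] med 0.0015265468475972738
rim-disc [-0.0067  0.0039]
7.85 [0.5852 0.0816 0.2542] [3.1413 0.0007 2.7007] [ 0.5835 -0.0722 -3.9455]
```

The residual is about 2 mm. I'll nudge by (-1.5, +1.5) mm and lower gently.

{"name": "drive_tool", "arguments": {
  "moves": [
    [[-0.0015,0.0015,0,0],[-0.0015,0.0015,-0.002,0],[-0.0015,0.0015,-0.004,0],[-0.0015,0.0015,-0.006,0],[-0.0015,0.0015,-0.008,0],[-0.0015,0.0015,-0.01,0],[-0.0015,0.0015,-0.011,0],[-0.0015,0.0015,-0.012,0],[-0.0015,0.0015,-0.013,0],[-0.0015,0.0015,-0.014,0],[-0.0015,0.0015,-0.014,0],[-0.0015,0.0015,-0.014,0]]
  ]
}}

```text
time_s: 9.05
eef_pos: [0.5835, 0.0832, 0.2398]
eef_rot: [-3.142, 0.0, 2.701]
wrist_force: [0.1, -0.5, -3.9]
opening: 0.361
grasp_force: 35.0
```

There is no contact and the step is already 5 mm inside the mouth. I'll continue down to the seat.

{"name": "drive_tool", "arguments": {
  "moves": [
    [[0,0,-0.001,0],[0,0,-0.0015,0],[0,0,-0.002,0],[0,0,-0.0025,0],[0,0,-0.003,0],[0,0,-0.0035,0],[0,0,-0.0035,0],[0,0,-0.0035,0]]
  ]
}}

```text
time_s: 9.85
eef_pos: [0.5835, 0.0832, 0.2366]
eef_rot: [3.142, 0.0, 2.701]
wrist_force: [-3.2, -0.1, 1.2]
opening: 0.359
grasp_force: 35.0
```

The lid's weight is now carried (Fz went from -3.9 to +1.2) at a knob height of 0.172, which is the seated height. I'll release and then lift.

{"name": "drive_tool", "arguments": {
  "moves": [
    [[0,0,0,0],[0,0,0,0],[0,0,0,0],[0,0,0,0],[0,0,0,0],[0,0,0,0],[0,0,0,0],[0,0,0,0]]
  ],
  "grip": 1
}}

```text
time_s: 10.65
eef_pos: [0.5835, 0.0832, 0.2362]
eef_rot: [-3.142, -0.0, 2.701]
wrist_force: [-0.7, -0.3, 0.3]
opening: 0.976
grasp_force: 0.0
```

{"name": "drive_tool", "arguments": {
  "moves": [
    [[0,0,0.01,0],[0,0,0.03,0],[0,0,0.06,0],[0,0,0.09,0],[0,0,0.115,0],[0,0,0.12,0],[0,0,0.12,0],[0,0,0.12,0]]
  ]
}}

```text
time_s: 11.45
eef_pos: [0.5831, 0.0831, 0.3547]
eef_rot: [-3.141, -0.002, 2.701]
wrist_force: [-0.4, 0.1, -0.5]
opening: 1.002
grasp_force: 0.0
```

Run:
```python
from h import *
np.set_printoptions(precision=4,suppress=True)
cal={n:calibration(n) for n in("scene","side","wrist")}
im={n:camera(n) for n in cal}
s=sense();print(s["time_s"],s["eef_pos"],s["eef_rot"])
f=lambda I,x0,x1,y0,y1:cv2.resize(I[y0:y1,x0:x1],(400,300),interpolation=cv2.INTER_CUBIC)
save("m6",np.vstack([np.hstack([f(im["scene"],205,305,180,255),f(im["side"],162,262,150,225)]),np.hstack([cv2.resize(im["wrist"],(400,300)),cv2.resize(im["side"],(400,300))])]))
R=[]
for n,g,in(("scene",(262,232)),("side",(212,206)),("wrist",(250,130))):
    hsv=cv2.cvtColor(im[n],cv2.COLOR_RGB2HSV)
    m=((hsv[...,1]<45)&(hsv[...,2]>120)).astype(np.uint8)
    cs,_=cv2.findContours(m,cv2.RETR_EXTERNAL,cv2.CHAIN_APPROX_NONE)
    k=min(cs,key=lambda k:-cv2.contourArea(k) if cv2.pointPolygonTest(k,g,True)>-15 else 0)
    el=cv2.fitEllipse(cv2.convexHull(k));print(n,np.round(el,1) if 0 else el,onplane(cal[n],*el[0],.140))
```

```text
11.6 [0.5829 0.0831 0.3542] [-3.1401 -0.0027  2.7008]
scene ((254.80418395996094, 224.62100219726562), (39.695560455322266, 50.37874984741211), 90.63472747802734) [0.5848 0.0837 0.14  ]
side ((211.33323669433594, 199.94317626953125), (34.22116470336914, 43.55548858642578), 81.99380493164062) [0.584  0.0813 0.14  ]
wrist ((253.46434020996094, 176.5032501220703), (180.4766082763672, 185.8710174560547), 88.80426025390625) [0.5799 0.0852 0.14  ]
```

View pics/m6.png

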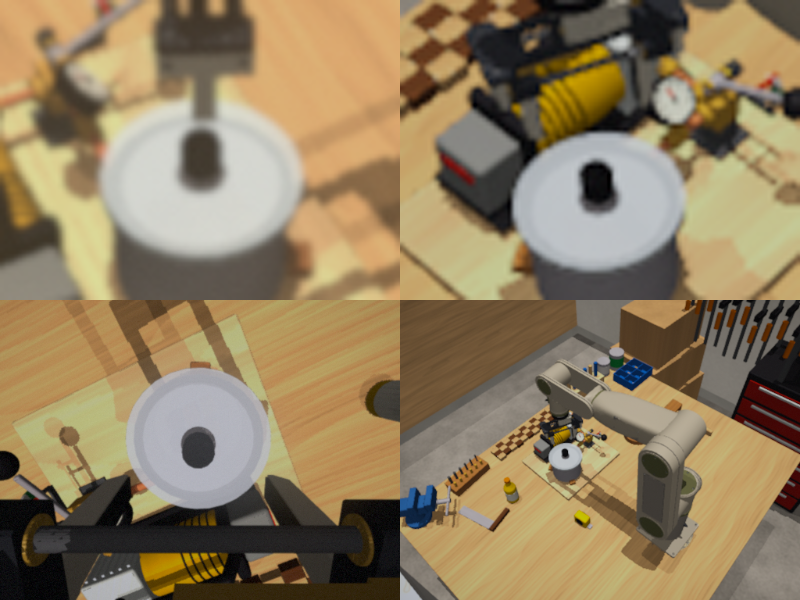

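The lid is seated level and centred: its disc is at about (0.584, 0.082) in all views, against the rim at about (0.5845, 0.0825). Now I'll close the fingers and turn the closed pair along the lever's direction. Then I'll hover over where the ball will be at half way.

{"name": "drive_tool", "arguments": {
  "moves": [
    [[-0.006,-0.015,0,-5],[-0.012,-0.03,0,-11],[-0.02,-0.05,0,-17],[-0.028,-0.07,0,-23],[-0.036,-0.09,0,-29],[-0.044,-0.11,0,-35],[-0.052,-0.13,0,-41],[-0.06,-0.15,0,-47],[-0.068,-0.17,0,-53],[-0.076,-0.19,0,-59],[-0.081,-0.205,0,-63],[-0.083,-0.211,0,-65],[-0.083,-0.211,0,-65],[-0.083,-0.211,-0.02,-65],[-0.083,-0.211,-0.035,-65],[-0.083,-0.211,-0.035,-65],[-0.083,-0.211,-0.035,-65],[-0.083,-0.211,-0.035,-65]]
  ],
  "grip": -1,
  "force": 20
}}

```text
time_s: 13.4
eef_pos: [0.5008, -0.1276, 0.322]
eef_rot: [3.141, 0.0, 1.567]
wrist_force: [0.1, -0.1, 0.8]
opening: 0.007
grasp_force: 0.0
```

Run:
```python
from h import *
np.set_printoptions(precision=4,suppress=True)
cal={n:calibration(n) for n in("scene","side","wrist")}
im={n:camera(n) for n in cal}
s=sense();print(s["time_s"],s["eef_pos"],s["eef_rot"],s["q"])
f=lambda I,x0,x1,y0,y1:cv2.resize(I[y0:y1,x0:x1],(400,300),interpolation=cv2.INTER_CUBIC)
print("pred",[proj(cal[n],[.508,-.128,.161]) for n in cal])
save("m7",np.vstack([np.hstack([f(im["scene"],200,300,130,205),f(im["side"],210,310,135,210)]),np.hstack([cv2.resize(im["wrist"],(400,300)),cv2.resize(im["side"],(400,300))])]))
```

```text
13.55 [ 0.5008 -0.1279  0.3221] [3.1403 0.0005 1.5666] [-0.3492 -0.1045  1.69   -0.      1.5548 -0.345 ]
pred [array([246.4879, 173.855 ]), array([260.6139, 175.6896]), array([261.3526, 197.8207])]
```

View pics/m7.png

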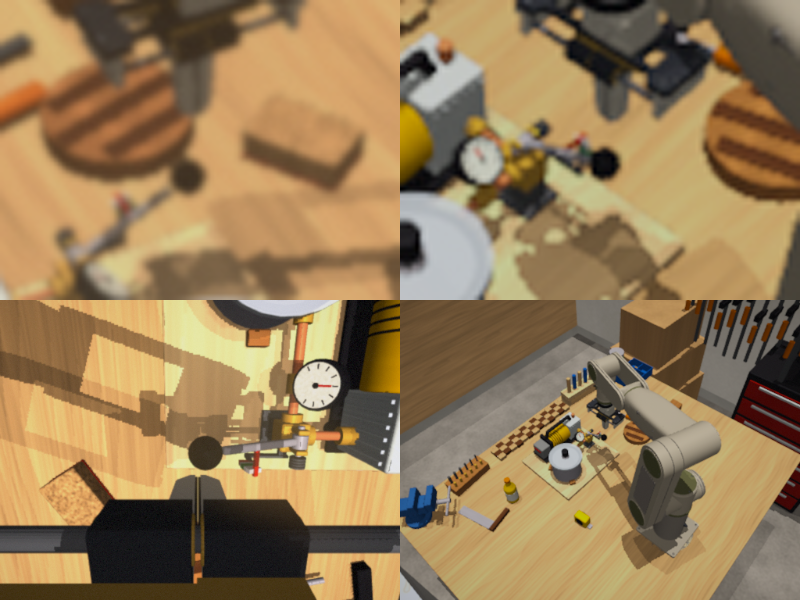

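The ball is at about (262,195) in the wrist view, within 3 px of prediction, and about (247,174.5) and (261,176) in the other two. So it is at roughly (0.508, -0.127, 0.161). I'll press in stages: contact is expected at TCP z ≈ 0.262 and half way at about 0.232.

{"name": "drive_tool", "arguments": {
  "moves": [
    [[0,0.001,-0.015,0],[0,0.001,-0.03,0],[0,0.001,-0.045,0],[0,0.001,-0.053,0],[0,0.001,-0.058,0],[0,0.001,-0.061,0],[0,0.001,-0.064,0],[0,0.001,-0.067,0],[0,0.001,-0.07,0],[0,0.001,-0.07,0],[0,0.001,-0.07,0]]
  ]
}}

```text
time_s: 14.65
eef_pos: [0.4961, -0.1266, 0.2509]
eef_rot: [-3.129, -0.001, 1.566]
wrist_force: [-30.7, 2.1, 19.5]
opening: 0.01
grasp_force: 13.9
```

The sideways force is 31 N, so the tip is sliding off the ball's near side. I'll back off and look.

{"name": "drive_tool", "arguments": {
  "moves": [
    [[0,0,0.01,0],[0,0,0.025,0],[0,0,0.025,0],[0,0,0.025,0]]
  ]
}}

```text
time_s: 15.05
eef_pos: [0.5011, -0.127, 0.277]
eef_rot: [3.14, 0.001, 1.566]
wrist_force: [-1.3, 0.9, -0.7]
opening: 0.008
grasp_force: 0.0
```

Run:
```python
from h import *
np.set_printoptions(precision=4,suppress=True)
cal={n:calibration(n) for n in("scene","side","wrist")}
im={n:camera(n) for n in cal}
s=sense();print(s["time_s"],s["eef_pos"],s["eef_rot"],s["wrist_force"],s["opening"])
print("tip pred",[proj(cal[n],s["eef_pos"]-[0,0,.084]) for n in cal], "ball pred",[proj(cal[n],[.508,-.127,.161]) for n in cal])
f=lambda I,x0,x1,y0,y1:cv2.resize(I[y0:y1,x0:x1],(400,300),interpolation=cv2.INTER_CUBIC)
save("m8",np.vstack([np.hstack([f(im["scene"],210,290,140,200),f(im["side"],220,300,145,205)]),np.hstack([f(im["wrist"],180,340,150,270),cv2.resize(im["side"],(400,300))])]))
```

```text
15.2 [ 0.5003 -0.1267  0.2756] [-3.1408 -0.0003  1.5664] [ 0.0853 -0.1355  0.0096] 0.0005956393791657882
tip pred [array([248.3633, 167.2622]), array([261.897, 171.827]), array([250.2076, 237.0904])] ball pred [array([246.6117, 174.0221]), array([260.4527, 175.8306]), array([262.547 , 217.8477])]
```

View pics/m8.png

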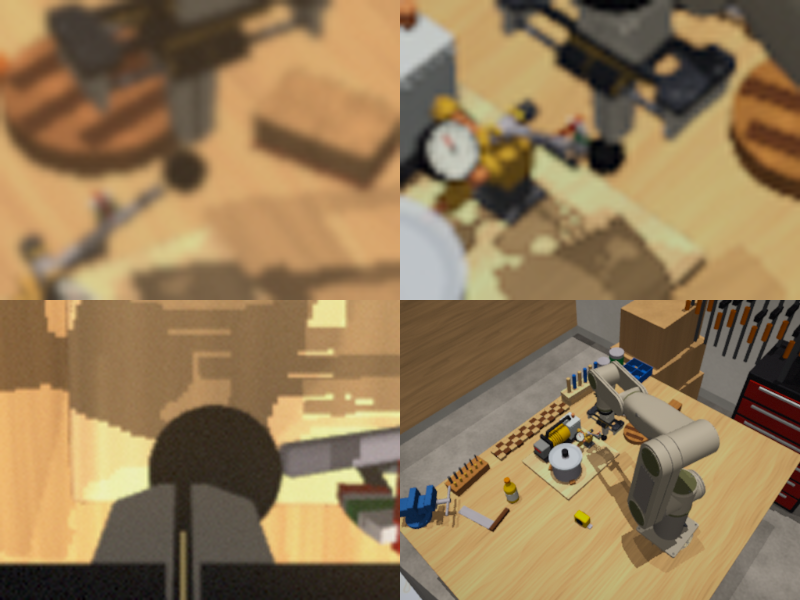

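In the wrist crop the ball centre is at about (266,215) and the tip's seam at x≈253. So the ball is at x ≈ 0.510, and the tip stuck to it while the ball was dragged along its arc. I'll re-centre and follow the arc in -x while pressing.

{"name": "drive_tool", "arguments": {
  "moves": [
    [[0.005,0.001,0,0],[0.009,0.001,0,0],[0.009,0.001,0,0],[0.009,0.001,-0.007,0],[0.009,0.001,-0.012,0],[0.009,0.001,-0.015,0],[0.0078,0.001,-0.018,0],[0.0065,0.001,-0.0207,0],[0.0053,0.001,-0.0237,0],[0.0042,0.001,-0.0266,0],[0.0042,0.001,-0.0266,0],[0.0042,0.001,-0.0266,0]]
  ]
}}

```text
time_s: 16.4
eef_pos: [0.5038, -0.1258, 0.2499]
eef_rot: [-3.14, -0.0, 1.566]
wrist_force: [-7.4, 1.1, 8.7]
opening: 0.004
grasp_force: 4.6
```

The forces are much smaller now. I'll continue along the arc with a little extra -x relief.

{"name": "drive_tool", "arguments": {
  "moves": [
    [[-0.001,0,0,0],[-0.002,0,-0.003,0],[-0.003,0,-0.006,0],[-0.004,0,-0.009,0],[-0.0047,0,-0.012,0],[-0.0053,0,-0.015,0],[-0.0057,0,-0.0165,0],[-0.0057,0,-0.0165,0],[-0.0057,0,-0.0165,0]]
  ]
}}

```text
time_s: 17.3
eef_pos: [0.4981, -0.1258, 0.2335]
eef_rot: [-3.139, -0.0, 1.566]
wrist_force: [-7.9, 1.6, 10.6]
opening: 0.005
grasp_force: 5.0
```

Run:
```python
from h import *
np.set_printoptions(precision=4,suppress=True)
cal={n:calibration(n) for n in("scene","side","wrist")}
im={n:camera(n) for n in cal}
s=sense();print(s["time_s"],s["eef_pos"],s["wrist_force"],s["qd"])
R=[]
for n in("scene","side"):
    p=proj(cal[n],s["eef_pos"]-[0,0,.101]);x,y=p.astype(int)
    w=cv2.resize(im[n],None,fx=4,fy=4,interpolation=cv2.INTER_CUBIC)[(y-12)*4:(y+12)*4,(x-12)*4:(x+12)*4].sum(2)
    m=(w<170).astype(np.uint8);k,l,st,ce=cv2.connectedComponentsWithStats(m)
    i=1+st[1:,4].argmax();u=[x-12+(ce[i][0]-1.5)/4,y-12+(ce[i][1]-1.5)/4]
    print(n,p,u,st[i],onplane(cal[n],*u,.131)[:2]);R.append(ray(cal[n],*u))
print("ball",tri(R))
f=lambda I,x0,x1,y0,y1:cv2.resize(I[y0:y1,x0:x1],(400,300),interpolation=cv2.INTER_CUBIC)
save("m9",np.vstack([np.hstack([f(im["scene"],210,290,140,200),f(im["side"],220,300,145,205)]),np.hstack([f(im["wrist"],180,420,90,270),f(im["side"],150,310,120,240)])]))
```

```text
17.45 [ 0.4981 -0.1258  0.2335] [-8.1486  1.4058 10.0896] [ 0.0009  0.0004 -0.0006 -0.0004  0.001   0.0004]
scene [249.3051 178.8843] [np.float64(248.88197211155378), np.float64(179.2973107569721)] [ 38  48  22  15 251] [ 0.4998 -0.126 ]
side [262.0692 181.7477] [np.float64(266.2049689440994), np.float64(170.6378105590062)] [ 31   0  65  27 644] [ 0.5254 -0.1841]
ball [ 0.5041 -0.1447  0.1462]
```

View pics/m9.png

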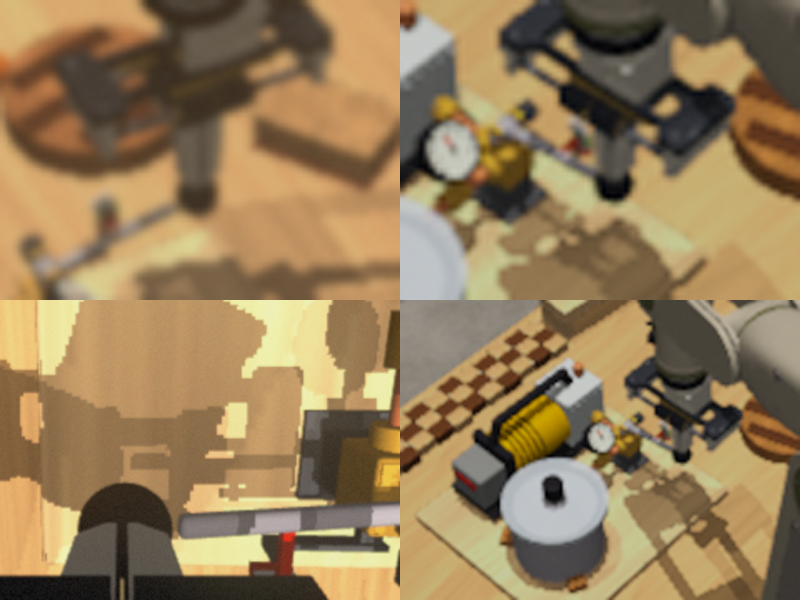

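The ball is centred under the tip, with its centre at z ≈ 0.132 (rest height minus 29 mm). The tangential force works out at 8.3 N against the 8 N stated for half way, so the lever is at about 0.25 rad, and the lid looks undisturbed. I'll hold briefly and hand in.

{"name": "drive_tool", "arguments": {
  "moves": [
    [[0,0,0,0],[0,0,0,0],[0,0,0,0],[0,0,0,0],[0,0,0,0],[0,0,0,0],[0,0,0,0],[0,0,0,0]]
  ]
}}

```text
time_s: 18.25
eef_pos: [0.4981, -0.1258, 0.2336]
eef_rot: [-3.14, -0.0, 1.566]
wrist_force: [-8.5, 1.6, 10.0]
opening: 0.006
grasp_force: 5.1
```

```bash
python3 -c "
from station import *
s=sense();print(s['eef_pos'],s['wrist_force']);print(finish_job())"
```

```text
[ 0.49808305 -0.12583616  0.23357338] [-8.51227951  1.56671134 10.00190139]
the job is handed in; nothing more can be done
None
```

I handed the job in at 18.3 s of the 64 s, with no verdict returned: the lid is seated, centred and let go, and by my measurements the arm is holding the valve lever at about half way (0.25 rad, about 10 N down).

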